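Fit the keyed cover into the dice box

ROBOT

A 6-joint arm with a two-finger parallel gripper is mounted at the origin on the work surface. World frame = base frame: x ahead of the robot, y to its left, z up, the work surface at z = 0. Lengths are in m, angles in rad, forces in N, time in s.
With the tool pointing down it reaches from about 0.425 to 0.95 m from the base axis. Payload 3.5 kg.
Tool frame: the origin (TCP) lies at the very end of the fingers, on their centre line; the grasp point (between the pads) lies 19 mm behind it; z points along the fingers, y is the line along which they close (so a half turn about z gives the same grasp; the last joint's range is limited). The gripper opens to 85 mm and grips with 20 to 120 N. Pads are 22 mm wide; open, the fingers measure 114 mm over their backs; the gripper's body (76 mm by 85 mm) begins 54 mm behind the grasp point. The pads swing forward as they close: fully open they stand 13 mm farther back than shut.
Start: joints at [-0.15, 0.286, 1.577, -0, 1.279, -0.15], TCP at [0.675, 0, 0.231] pointing down, gripper open.
Joint ranges: [-2.77, 2.77], [-0.9, 2.22], [0.21, 2.48], [-1.53, 4.67], [0.24, 2.81], [-2.84, 2.84]. Speed limits (rad/s): [2.79, 2.79, 3.14, 3.14, 3.14, 3.14].

INTERFACE

Orientations are given as a unit quaternion [x, y, z, w].
In Python, from plant import ctrl, optics, sign_off gives the robot as it stands.
- The arm moves only by the shell command python3 -m creep 'ROWS' [FORCE]. ROWS is JSON, a list of rows, each an object of numbers: "x", "y", "z": the shift along the tool's x, y, z in mm; "rx", "ry", "rz": the turn, a rotation vector about the tool's x, y, z in degrees; "grip": the opening, from 0 (shut) to 1 (fully open). In form: [{"x": .., "y": .., "z": .., "rx": .., "ry": .., "rz": .., "grip": ..}, ...]. A call has exactly 10 rows; each row shifts and turns the commanded pose from where the row before left it, along the tool's axes as they then stand; what a row does not reach is not made up. A row lasts 1/12 s, in which the tool goes at most 41.7 mm and 7.16 degrees, less where a joint would pass 70% of its speed; a pose out of reach is approached as far as the arm can. A call with a gripper value outside its range is refused whole. The fingers move at their own pace and stop on an object; FORCE is the grip in N (left out, the last holds). Time passes only in rows, so rows that do not move let the fingers close, or fill a call up. It gives the time, the measured TCP pose, the force, the opening and the grip force at its end, in the units of the state.
- ctrl.get_state(): the state, without advancing time (a new reading comes with each control period).
- optics.read_camera(name): name is "scene" or "side" or "wrist"; returns a dict with "color" (480x640x3 uint8, blue, green, red), "K" (3x3 intrinsics, pixels), "D" ([k1, k2, p1, p2, k3] as OpenCV has them; the pictures are not rectified), "R" (3x3) and "t" (3): a world point X has camera coordinates R X + t. Camera axes: x right, y down, z forward; pixel columns grow to the right and rows downward; lengths in m; the calibration is good to about 2 mm. A picture is of the moment at which its call begins. There is no depth.
- sign_off(): hands the job in; it is judged then, once.
The state is a dict: "time": time; "qpos": joint angles; "dq": joint speeds; "joint_efforts": joint torques, N m; "eef_pos": TCP position; "tcp_rot": TCP orientation; "contact_force": force on the tool from outside, world axes, zero at the start; "wrist_torque": the same for the moment, N m; "opening": opening from 0.0 (shut) to 1.0 (fully open); "finger_force": force on a finger pad.
Only numpy, scipy, OpenCV 4.12 (cv2) and the standard library are available. Lean on these libraries where they do the work, as an engineer would, in place of code of your own. Each camera call takes 0.05 s, during which the arm holds its last target. There are 200 camera calls.

TASK

Close the open black dice box with its own cover, the one with a corner cut away: pick it up by its grip, turn it so that the cut-away corner goes round the raised block in the corner of the box, lower it (do not drop it from high up) until it lies flat and flush with the rim, and let go. Leave the other cover, the full rectangle without a cut corner, lying where it is, and do not knock over the tumbler.

Things in the scene. Friction and masses are not known exactly. Their poses are not given: they have to be found in the camera images.
- cover_grip (a point): Loose grey cover to be fitted, 120 g: plate 126 (its x) by 96 (its y) by 10 mm thick, its +x +y corner cut away 44 mm along x by 36 mm along y. On the middle of the full 126 x 96 outline stands a grip rib 60 mm long (x), 16 thick (y), 32 tall. Point: on the rib's centre line, 32 mm above the cover's underside, 22 above the plate's top, 10 below the rib's top; z up.
- box_pocket (a point): Open black dice box, fixed, 150 (x) by 120 (y), rim 38 mm up. Pocket 140 x 110, 10 mm deep, with a 22 mm wide felt ledge all round to carry the cover; its +x +y corner is filled by a block 44 (x) by 36 (y), top 46 mm up. The cover fits only with its x, y along the box's x, y; 7 mm play each side. Point: pocket centre at ledge height, z up; with the cover home cover_grip is 32 mm above it.
- spare_grip (a point): The other grey cover, loose on the glass, which does not fit and stays: a full rectangle 126 x 96 x 10 mm with no corner cut, and the same grip rib. The point lies on its rib, 32 mm above its underside, axes as for the cover.
- tumbler_mid (a point): A glass tumbler standing at the back of the shelf, 76 mm across at the rim, 100 mm tall, loose; the point is on its axis half-way up.
Mind the look-alikes: they are no part of the job. Leave any green or yellow look-alike of the part that bears cover_grip alone.

How it is judged:
By the outcome, as a careful person would: the job done as asked, in the order asked, and still so for the second after the job is handed in, with the robot touching nothing.
It also fails if it takes over 42 s, if anything falls off the work surface, if the arm or the gripper's body presses on something with over 40 N, if the wrist force passes 120 N, or if a joint passes its speed limit or range.

## Working session

There is one attempt and no reset: what is moved stays moved. The work goes in short steps, Python scripts to look and compute and a shell command to move; the robot and the scene stay as the last step left them, time stands still between calls to the robot, and variables do not carry over. Pictures are saved under pics/ and viewed, at most 10 in all, crops included, and the job is handed in when it is done.

```bash
mkdir -p pics; ls
python3 - <<'E'
from plant import ctrl, optics
import cv2,numpy as np,json
for n in ["scene","side","wrist"]:
    c=optics.read_camera(n); cv2.imwrite(f"pics/{n}0.png",c["color"])
    print(n,c["K"],c["D"],c["R"],c["t"])
print(ctrl.get_state())
E
```

```text
pics
scene [[481.14503685   0.         326.17647298]
 [  0.         481.14503685 238.43066605]
 [  0.           0.           1.        ]] [-0.05902774  0.          0.          0.          0.        ] [[-0.2960466   0.95497011 -0.01971023]
 [ 0.71360118  0.20740986 -0.66914461]
 [-0.63492501 -0.21216323 -0.74287078]] [ 0.04931212 -0.37146628  1.64546452]
side [[495.58045369   0.         320.9864552 ]
 [  0.         495.58045369 242.06402362]
 [  0.           0.           1.        ]] [-0.06892638  0.          0.          0.          0.        ] [[ 0.82299147 -0.56781292 -0.01653865]
 [-0.40248903 -0.56233023 -0.72234846]
 [ 0.40085861  0.60114324 -0.69133145]] [-0.37093228  0.34832642  1.02618759]
wrist [[335.55408892   0.         320.30441801]
 [  0.         335.55408892 240.0913726 ]
 [  0.           0.           1.        ]] [-0.03578459  0.          0.          0.          0.        ] [[ 9.99996813e-01  2.10844131e-03 -1.38845086e-03]
 [ 2.42293895e-03 -9.56020673e-01  2.93289280e-01]
 [-7.09004490e-04 -2.93291710e-01 -9.56022735e-01]] [-0.67418683 -0.0397912   0.37762431]
{'time': 0.15, 'qpos': array([-1.50024940e-01,  2.87001890e-01,  1.57790174e+00,  3.64865823e-06,
        1.27859451e+00, -1.49999563e-01]), 'dq': array([ 0.00048318, -0.00356782, -0.00422804, -0.00105126, -0.00112571,
       -0.00132896]), 'joint_efforts': array([ 7.91554030e-04, -4.06602967e+01, -2.93140125e+01, -8.94972595e-05,
        3.96185191e-03, -2.97825103e-06]), 'eef_pos': array([6.74464638e-01, 9.45652068e-05, 2.30205402e-01]), 'tcp_rot': array([ 7.07115805e-01,  7.07097115e-01, -5.64036298e-04, -7.67845157e-04]), 'contact_force': array([ 0.02536689,  0.61358115, -0.50578114]), 'wrist_torque': array([ 0.02777551,  0.00712041, -0.02886036]), 'finger_force': 0.0, 'opening': 0.9981812149936666}
```

View pics/scene0.png

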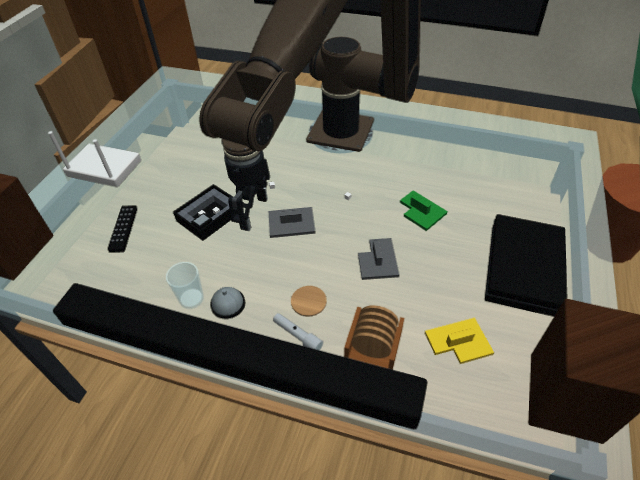

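View pics/side0.png

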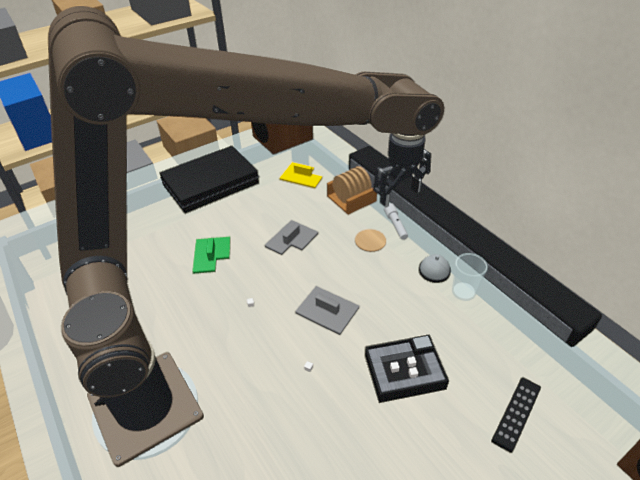

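View pics/wrist0.png

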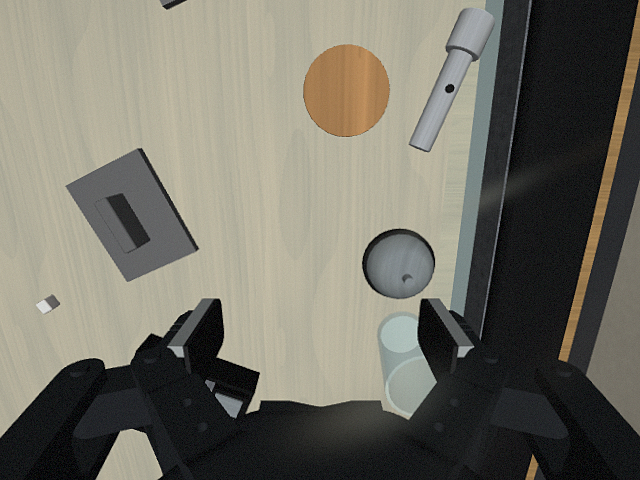

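The scene picture shows the cut-corner grey cover at about (378,260), the spare at (291,220), the box at (207,212) and the tumbler at (185,285). In the side picture the cover is at (291,238), the spare at (327,308), and the box at (406,367) with its raised block at about (423,342). The wrist picture shows the spare at (132,215). Next I'll enlarge the cover and the box to read their corners.

Run:
```python
import cv2,numpy as np
s=cv2.imread("pics/side0.png");c=cv2.imread("pics/scene0.png")
def crop(im,cx,cy,f):
    w,h=400//f,300//f;x,y=cx-w//2,cy-h//2
    o=cv2.resize(im[y:y+h,x:x+w],(w*f,h*f),interpolation=cv2.INTER_CUBIC)
    o=cv2.convertScaleAbs(o,alpha=1.5,beta=20)
    for k in range(0,w,10): cv2.line(o,(k*f,0),(k*f,8 if (x+k)%10 else 8),(0,0,255),1); cv2.putText(o,str(x+k),(k*f,18),0,.35,(0,0,255),1)
    for k in range(0,h,10): cv2.line(o,(0,k*f),(8,k*f),(0,0,255),1); cv2.putText(o,str(y+k),(9,k*f+4),0,.35,(0,0,255),1)
    return o
a=crop(s,290,238,5);b=crop(s,406,367,4);d=crop(c,378,258,5);e=crop(c,207,212,4)
cv2.imwrite("pics/crops1.png",np.vstack([np.hstack([a,b]),np.hstack([d,e])]))
```

```text
(no output)
```

View pics/crops1.png

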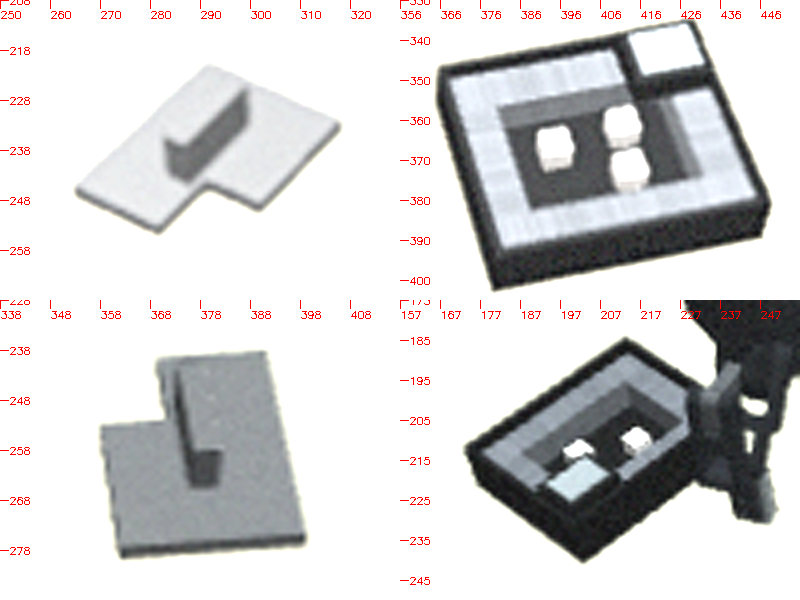

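The crops give the plate's top corners, with the notch between side (281,254) and (302,250). They also give the box rim corners at side (365,347), (380,396) and (448,381), with the block at the upper right near (423,343). Next I'll fit the poses.

```bash
cat > h.py <<'E'
import numpy as np,cv2
from scipy.optimize import least_squares
def proj(c,P): return cv2.projectPoints(np.asarray(P,float),cv2.Rodrigues(c["R"])[0],c["t"],c["K"],c["D"])[0][:,0]
def place(p,M,z):
    c,s=np.cos(p[2]),np.sin(p[2]);M=np.asarray(M)/1000.
    return np.c_[p[0]+c*M[:,0]-s*M[:,1],p[1]+s*M[:,0]+c*M[:,1],np.full(len(M),z)]
def fit(obs,x0):  # obs: list (cam, model mm, z, px)
    f=lambda p:np.concatenate([(proj(c,place(p,M,z))-px).ravel() for c,M,z,px in obs])
    best=min((least_squares(f,[*x0,a],loss="soft_l1") for a in np.arange(0,6.28,.8)),key=lambda r:r.cost)
    return best.x,f(best.x).reshape(-1,2)
def ray(c,px,z):
    u=cv2.undistortPoints(np.array([[px]],float),c["K"],c["D"])[0,0];d=c["R"].T@[*u,1];o=-c["R"].T@c["t"]
    return o+d*(z-o[2])/d[2]
COV=[(63,-48),(63,12),(19,12),(19,48),(-63,48),(-63,-48)]
E
python3 - <<'E'
from h import *
from plant import optics
s=optics.read_camera("side");c=optics.read_camera("scene")
cs=[(265,245.6),(281.4,253.6),(291.4,245),(302,248.8),(318,232.8),(291.6,221)]
cc=[(391,238.2),(369.4,239.7),(371.6,251.8),(358,253.4),(362.4,277),(398.8,275.2)]
B=[(-75,60),(-75,-60),(75,-60)]
bs=[(365.3,347),(380.5,395.5),(448,380)]
bc=[(213.5,185),(173.75,211.75)]
np.set_printoptions(precision=4,suppress=True)
for n,o in [("cover",[(s,COV,.01,cs),(c,COV,.01,cc)]),("cover side",[(s,COV,.01,cs)]),("cover scene",[(c,COV,.01,cc)]),
  ("box",[(s,B,.038,bs),(c,B[1:],.038,bc)]),("box side",[(s,B,.038,bs)])]:
    p,r=fit(o,(.7,0)); print(n,p,np.degrees(p[2]),"res",np.abs(r).max(0),np.sqrt((r**2).mean()))
    if n=="box": print(proj(s,place(p,[(75,60)],.038)),proj(s,place(p,[(26,19),(70,19),(70,55),(26,55)],.046)))
print("tumbler",ray(s,(465,292),0),ray(c,(190,300),0)); print("spare",ray(s,(327,308),.01))
E
```

```text
cover [0.5246 0.2494 3.5156] 201.4272876802388 res [0.9096 1.3236] 0.5938698448222303
cover side [0.5233 0.2473 3.5152] 201.40614284368104 res [0.8961 0.8088] 0.5187972363877725
cover scene [0.5257 0.2502 3.5163] 201.46652950470715 res [0.7526 0.7519] 0.4193239925954882
box [ 0.5006 -0.2469  5.894 ] 337.6997234036512 res [1.244  1.4866] 0.8013012882090239
[[428.4612 333.8796]] [[414.4541 351.1605]
 [433.5949 347.2045]
 [427.6486 333.9758]
 [408.8922 337.7519]]
box side [ 0.5006 -0.2477 -0.3904] -22.368447204688934 res [1.4606 0.2858] 0.7356043949606431
tumbler [ 0.7797 -0.1625  0.    ] [ 0.7813 -0.1623  0.    ]
spare [ 0.4626 -0.0087  0.01  ]
```

Cover is at (0.525, 0.249) with yaw 201.4°, and the box is at (0.501, -0.247) with yaw -22.3°. Both sit within reach, and the sizes agree to about 1 px. I'll grasp with the tool turned +68.6° about its z, then turn it back about 136°.

```bash
python3 -m creep '[{"x":25,"y":-15},{"x":25,"y":-15},{"x":25,"y":-15},{"x":25,"y":-15},{"x":25,"y":-15},{"x":25,"y":-15},{"x":25,"y":-15},{"x":25,"y":-15},{"x":25,"y":-15},{"x":25,"y":-15}]' && python3 -m creep '[{"rz":6.86},{"rz":6.86},{"rz":6.86},{"rz":6.86},{"rz":6.86},{"rz":6.86},{"rz":6.86},{"rz":6.86},{"rz":6.86},{"rz":6.86}]'
python3 - <<'E'
from plant import optics
import cv2
for n in ("wrist","side"): cv2.imwrite(f"pics/{n}1.png",optics.read_camera(n)["color"])
E
```

```text
$[0]: bad value
```

View pics/wrist1.png

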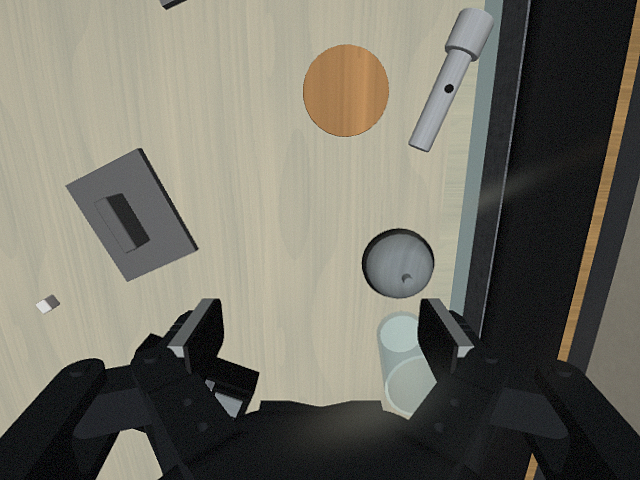

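The move was refused because each row needs all the keys, so this picture shows the view unchanged. I'll write the rows out in full.

```bash
python3 -m creep '[{"x":25,"y":-15,"z":0,"rx":0,"ry":0,"rz":0,"grip":1},{"x":25,"y":-15,"z":0,"rx":0,"ry":0,"rz":0,"grip":1},{"x":25,"y":-15,"z":0,"rx":0,"ry":0,"rz":0,"grip":1},{"x":25,"y":-15,"z":0,"rx":0,"ry":0,"rz":0,"grip":1},{"x":25,"y":-15,"z":0,"rx":0,"ry":0,"rz":0,"grip":1},{"x":25,"y":-15,"z":0,"rx":0,"ry":0,"rz":0,"grip":1},{"x":25,"y":-15,"z":0,"rx":0,"ry":0,"rz":0,"grip":1},{"x":25,"y":-15,"z":0,"rx":0,"ry":0,"rz":0,"grip":1},{"x":25,"y":-15,"z":0,"rx":0,"ry":0,"rz":0,"grip":1},{"x":25,"y":-15,"z":0,"rx":0,"ry":0,"rz":0,"grip":1}]' && python3 -m creep '[{"x":0,"y":0,"z":0,"rx":0,"ry":0,"rz":6.86,"grip":1},{"x":0,"y":0,"z":0,"rx":0,"ry":0,"rz":6.86,"grip":1},{"x":0,"y":0,"z":0,"rx":0,"ry":0,"rz":6.86,"grip":1},{"x":0,"y":0,"z":0,"rx":0,"ry":0,"rz":6.86,"grip":1},{"x":0,"y":0,"z":0,"rx":0,"ry":0,"rz":6.86,"grip":1},{"x":0,"y":0,"z":0,"rx":0,"ry":0,"rz":6.86,"grip":1},{"x":0,"y":0,"z":0,"rx":0,"ry":0,"rz":6.86,"grip":1},{"x":0,"y":0,"z":0,"rx":0,"ry":0,"rz":6.86,"grip":1},{"x":0,"y":0,"z":0,"rx":0,"ry":0,"rz":6.86,"grip":1},{"x":0,"y":0,"z":0,"rx":0,"ry":0,"rz":6.86,"grip":1}]'
python3 - <<'E'
from h import *
from plant import optics,ctrl
from scipy.spatial.transform import Rotation as Ro
s=ctrl.get_state();print(s["time"],s["eef_pos"],Ro.from_quat(s["tcp_rot"]).as_matrix().round(3),s["qpos"])
for n in ("wrist","side"): cv2.imwrite(f"pics/{n}2.png",optics.read_camera(n)["color"])
w=optics.read_camera("wrist");print(proj(w,place([.5246,.2494,3.5156],COV,.01)).round())
E
```

```text
time: 1.18
eef_pos: [0.5241, 0.2511, 0.2315]
tcp_rot: [0.707, 0.707, 0.0, 0.0]
contact_force: [0.9, -0.2, -0.5]
opening: 1.002
finger_force: 0.0
time: 2.02
eef_pos: [0.525, 0.25, 0.2314]
tcp_rot: [0.983, 0.183, 0.0, -0.0]
contact_force: [-1.1, -0.0, -0.0]
opening: 1.003
finger_force: 0.0
2.0167 [0.5249718  0.25001707 0.23142125] [[ 0.933  0.359  0.   ]
 [ 0.359 -0.933  0.   ]
 [ 0.     0.    -1.   ]] [ 2.70058254e-01  8.18017647e-02  1.81170341e+00 -2.81117923e-06
  1.24795264e+00  1.47330177e+00]
[[278. 262.]
 [330. 262.]
 [330. 225.]
 [363. 226.]
 [366. 150.]
 [274. 150.]]
```

View pics/wrist2.png

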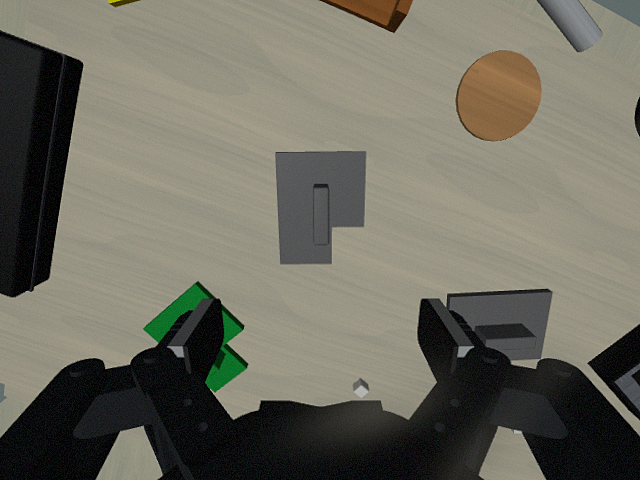

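The wrist picture shows the cover's corners at (279,264), (331,263), (331,227), (364,227), (366,152) and (276,152). They fall within about 2 px of my prediction, so I'll refine the fit.

Run:
```python
from h import *
from plant import optics
w=optics.read_camera("wrist")
g=cv2.cvtColor(w["color"],6)
px=np.array([(279.5,263.5),(331,263),(331,227),(364,227),(366,151.5),(276,152.5)],np.float32).reshape(-1,1,2)
px=cv2.cornerSubPix(g,px,(4,4),(-1,-1),(3,30,.01))[:,0];print(px.round(1).tolist())
p,r=fit([(w,COV,.01,px)],(.52,.25));print(p,np.degrees(p[2]),r.round(1).tolist())
```

```text
[[279.5, 263.6000061035156], [330.70001220703125, 263.3999938964844], [330.70001220703125, 227.1999969482422], [363.3999938964844, 226.6999969482422], [366.1000061035156, 151.3000030517578], [275.20001220703125, 151.10000610351562]]
[0.5234412  0.24802312 3.51892303] 201.6194378427129 [[-0.5, 0.0], [0.1, 0.2], [0.6, -0.4], [0.0, 0.2], [0.2, -0.0], [-0.3, 0.1]]
```

```bash
python3 -m creep '[{"x":-2,"y":1,"z":18,"rx":0,"ry":0,"rz":-0.5,"grip":0.7},{"x":0,"y":0,"z":20,"rx":0,"ry":0,"rz":0,"grip":0.7},{"x":0,"y":0,"z":20,"rx":0,"ry":0,"rz":0,"grip":0.7},{"x":0,"y":0,"z":20,"rx":0,"ry":0,"rz":0,"grip":0.7},{"x":0,"y":0,"z":20,"rx":0,"ry":0,"rz":0,"grip":0.7},{"x":0,"y":0,"z":20,"rx":0,"ry":0,"rz":0,"grip":0.7},{"x":0,"y":0,"z":20,"rx":0,"ry":0,"rz":0,"grip":0.7},{"x":0,"y":0,"z":20,"rx":0,"ry":0,"rz":0,"grip":0.7},{"x":0,"y":0,"z":15,"rx":0,"ry":0,"rz":0,"grip":0.7},{"x":0,"y":0,"z":10,"rx":0,"ry":0,"rz":0,"grip":0.7}]'
python3 -m creep '[{"x":0,"y":0,"z":10,"rx":0,"ry":0,"rz":0,"grip":0.7},{"x":0,"y":0,"z":8,"rx":0,"ry":0,"rz":0,"grip":0.7},{"x":0,"y":0,"z":6,"rx":0,"ry":0,"rz":0,"grip":0.7},{"x":0,"y":0,"z":4,"rx":0,"ry":0,"rz":0,"grip":0.7},{"x":0,"y":0,"z":3,"rx":0,"ry":0,"rz":0,"grip":0.7},{"x":0,"y":0,"z":0,"rx":0,"ry":0,"rz":0,"grip":0.7},{"x":0,"y":0,"z":0,"rx":0,"ry":0,"rz":0,"grip":0.7},{"x":0,"y":0,"z":0,"rx":0,"ry":0,"rz":0,"grip":0.7},{"x":0,"y":0,"z":0,"rx":0,"ry":0,"rz":0,"grip":0.7},{"x":0,"y":0,"z":0,"rx":0,"ry":0,"rz":0,"grip":0.7}]'
```

```text
time: 3.05
eef_pos: [0.5224, 0.248, 0.0463]
tcp_rot: [0.982, 0.191, -0.001, 0.0]
contact_force: [0.3, 1.1, -0.5]
opening: 0.7
finger_force: 0.0
time: 3.88
eef_pos: [0.5238, 0.2485, 0.0178]
tcp_rot: [0.982, 0.19, 0.0, -0.0]
contact_force: [0.1, -0.5, -0.5]
opening: 0.702
finger_force: 0.0
```

```bash
python3 -m creep '[{"x":0,"y":0,"z":2,"rx":0,"ry":0,"rz":0,"grip":0.7},{"x":0,"y":0,"z":0,"rx":0,"ry":0,"rz":0,"grip":0},{"x":0,"y":0,"z":0,"rx":0,"ry":0,"rz":0,"grip":0},{"x":0,"y":0,"z":0,"rx":0,"ry":0,"rz":0,"grip":0},{"x":0,"y":0,"z":0,"rx":0,"ry":0,"rz":0,"grip":0},{"x":0,"y":0,"z":0,"rx":0,"ry":0,"rz":0,"grip":0},{"x":0,"y":0,"z":0,"rx":0,"ry":0,"rz":0,"grip":0},{"x":0,"y":0,"z":0,"rx":0,"ry":0,"rz":0,"grip":0},{"x":0,"y":0,"z":0,"rx":0,"ry":0,"rz":0,"grip":0},{"x":0,"y":0,"z":0,"rx":0,"ry":0,"rz":0,"grip":0}]' 60
```

```text
time: 4.72
eef_pos: [0.5237, 0.2484, 0.0155]
tcp_rot: [0.982, 0.19, 0.0, -0.0]
contact_force: [-0.2, -0.3, 0.9]
opening: 0.174
finger_force: 60.7
```

```bash
python3 -m creep '[{"x":0,"y":0,"z":-5,"rx":0,"ry":0,"rz":0,"grip":0},{"x":0,"y":0,"z":-10,"rx":0,"ry":0,"rz":0,"grip":0},{"x":0,"y":0,"z":-20,"rx":0,"ry":0,"rz":0,"grip":0},{"x":0,"y":0,"z":-20,"rx":0,"ry":0,"rz":0,"grip":0},{"x":0,"y":0,"z":-20,"rx":0,"ry":0,"rz":0,"grip":0},{"x":0,"y":0,"z":-20,"rx":0,"ry":0,"rz":0,"grip":0},{"x":0,"y":0,"z":-20,"rx":0,"ry":0,"rz":0,"grip":0},{"x":0,"y":0,"z":-20,"rx":0,"ry":0,"rz":0,"grip":0},{"x":0,"y":0,"z":-15,"rx":0,"ry":0,"rz":0,"grip":0},{"x":0,"y":0,"z":-10,"rx":0,"ry":0,"rz":0,"grip":0}]'
python3 -m creep '[{"x":0,"y":0,"z":0,"rx":0,"ry":0,"rz":-6.8,"grip":0},{"x":0,"y":0,"z":0,"rx":0,"ry":0,"rz":-6.8,"grip":0},{"x":0,"y":0,"z":0,"rx":0,"ry":0,"rz":-6.8,"grip":0},{"x":0,"y":0,"z":0,"rx":0,"ry":0,"rz":-6.8,"grip":0},{"x":0,"y":0,"z":0,"rx":0,"ry":0,"rz":-6.8,"grip":0},{"x":0,"y":0,"z":0,"rx":0,"ry":0,"rz":-6.8,"grip":0},{"x":0,"y":0,"z":0,"rx":0,"ry":0,"rz":-6.8,"grip":0},{"x":0,"y":0,"z":0,"rx":0,"ry":0,"rz":-6.8,"grip":0},{"x":0,"y":0,"z":0,"rx":0,"ry":0,"rz":-6.8,"grip":0},{"x":0,"y":0,"z":0,"rx":0,"ry":0,"rz":-6.8,"grip":0}]'
python3 -m creep '[{"x":0,"y":0,"z":0,"rx":0,"ry":0,"rz":-6.8,"grip":0},{"x":0,"y":0,"z":0,"rx":0,"ry":0,"rz":-6.8,"grip":0},{"x":0,"y":0,"z":0,"rx":0,"ry":0,"rz":-6.8,"grip":0},{"x":0,"y":0,"z":0,"rx":0,"ry":0,"rz":-6.8,"grip":0},{"x":0,"y":0,"z":0,"rx":0,"ry":0,"rz":-6.8,"grip":0},{"x":0,"y":0,"z":0,"rx":0,"ry":0,"rz":-6.8,"grip":0},{"x":0,"y":0,"z":0,"rx":0,"ry":0,"rz":-6.8,"grip":0},{"x":0,"y":0,"z":0,"rx":0,"ry":0,"rz":-6.8,"grip":0},{"x":0,"y":0,"z":0,"rx":0,"ry":0,"rz":-6.8,"grip":0},{"x":0,"y":0,"z":0,"rx":0,"ry":0,"rz":-6.8,"grip":0}]'
python3 - <<'E'
from plant import ctrl
from scipy.spatial.transform import Rotation as Ro
import numpy as np
s=ctrl.get_state();M=Ro.from_quat(s["tcp_rot"]).as_matrix();print(M.round(3),np.degrees(np.arctan2(M[1,1],M[0,1])),s["qpos"])
print(M.T@(np.array([.5006,-.2473,s["eef_pos"][2]])-s["eef_pos"])*1000)
E
```

```text
time: 5.55
eef_pos: [0.5241, 0.2486, 0.1782]
tcp_rot: [0.982, 0.19, 0.002, -0.0]
contact_force: [-0.1, 0.2, -1.0]
opening: 0.178
finger_force: 60.5
time: 6.38
eef_pos: [0.5229, 0.2483, 0.1751]
tcp_rot: [0.706, 0.709, -0.001, -0.0]
contact_force: [0.4, 0.5, -0.4]
opening: 0.177
finger_force: 60.4
time: 7.22
eef_pos: [0.523, 0.2483, 0.1751]
tcp_rot: [0.189, 0.982, -0.0, -0.001]
contact_force: [0.4, 0.9, -1.3]
opening: 0.176
finger_force: 60.4
[[-0.929  0.371 -0.001]
 [ 0.371  0.929 -0.   ]
 [ 0.001 -0.001 -1.   ]] 68.2384592367215 [ 2.68017885e-01  1.29969494e-01  1.86652137e+00  2.10354669e-05
  1.14622730e+00 -9.22976280e-01]
[-1.62959772e+02 -4.68532190e+02  1.62926013e-01]
```

```bash
python3 -m creep '[{"x":-5,"y":-15,"z":0,"rx":0,"ry":0,"rz":0,"grip":0},{"x":-9,"y":-25,"z":0,"rx":0,"ry":0,"rz":0,"grip":0},{"x":-9,"y":-25,"z":0,"rx":0,"ry":0,"rz":0,"grip":0},{"x":-9,"y":-25,"z":0,"rx":0,"ry":0,"rz":0,"grip":0},{"x":-9,"y":-25,"z":0,"rx":0,"ry":0,"rz":0,"grip":0},{"x":-9,"y":-25,"z":0,"rx":0,"ry":0,"rz":0,"grip":0},{"x":-9,"y":-25,"z":0,"rx":0,"ry":0,"rz":0,"grip":0},{"x":-9,"y":-25,"z":0,"rx":0,"ry":0,"rz":0,"grip":0},{"x":-9,"y":-25,"z":0,"rx":0,"ry":0,"rz":0,"grip":0},{"x":-9,"y":-25,"z":0,"rx":0,"ry":0,"rz":0,"grip":0}]'
python3 -m creep '[{"x":-9,"y":-25,"z":0,"rx":0,"ry":0,"rz":0,"grip":0},{"x":-9,"y":-25,"z":0,"rx":0,"ry":0,"rz":0,"grip":0},{"x":-9,"y":-25,"z":0,"rx":0,"ry":0,"rz":0,"grip":0},{"x":-9,"y":-25,"z":0,"rx":0,"ry":0,"rz":0,"grip":0},{"x":-9,"y":-25,"z":0,"rx":0,"ry":0,"rz":0,"grip":0},{"x":-9,"y":-25,"z":0,"rx":0,"ry":0,"rz":0,"grip":0},{"x":-9,"y":-25,"z":0,"rx":0,"ry":0,"rz":0,"grip":0},{"x":-9,"y":-25,"z":0,"rx":0,"ry":0,"rz":0,"grip":0},{"x":-4,"y":-20,"z":0,"rx":0,"ry":0,"rz":0,"grip":0},{"x":0,"y":-8,"z":0,"rx":0,"ry":0,"rz":0,"grip":0}]'
python3 - <<'E'
from plant import ctrl,optics
from h import *
from scipy.spatial.transform import Rotation as Ro
W=optics.read_camera("wrist");S=optics.read_camera("side");C=optics.read_camera("scene")
def crop(im,cx,cy,f):
    w,h=400//f,300//f;x,y=int(cx-w//2),int(cy-h//2);x=min(max(x,0),640-w);y=min(max(y,0),480-h)
    o=cv2.convertScaleAbs(cv2.resize(im[y:y+h,x:x+w],(w*f,h*f),interpolation=2),alpha=1.5,beta=20)
    for k in range(0,w,10): cv2.putText(o,str(x+k),(k*f,8),0,.3,(0,0,255),1)
    for k in range(0,h,10): cv2.putText(o,str(y+k),(0,k*f+4),0,.3,(0,0,255),1)
    return o
w=cv2.resize(W["color"],(400,300),interpolation=3)
cv2.imwrite("pics/over.png",np.vstack([np.hstack([w,crop(S["color"],406,360,4)]),np.hstack([crop(C["color"],215,195,4),crop(W["color"],320,260,2)])]))
s=ctrl.get_state();M=Ro.from_quat(s["tcp_rot"]).as_matrix();print(s["time"],s["eef_pos"],np.degrees(np.arctan2(M[1,1],M[0,1])),s["qpos"])
E
```

```text
time: 8.05
eef_pos: [0.5122, -0.0074, 0.1752]
tcp_rot: [0.192, 0.981, 0.0, -0.0]
contact_force: [-0.2, -0.3, -1.2]
opening: 0.174
finger_force: 60.4
time: 8.88
eef_pos: [0.4969, -0.2486, 0.1753]
tcp_rot: [0.193, 0.981, -0.0, -0.0]
contact_force: [0.4, 0.2, -0.7]
opening: 0.177
finger_force: 60.4
9.0333 [ 0.49705422 -0.24578376  0.17502109] 67.83261486243197 [-6.42489985e-01  7.65878260e-02  1.92478953e+00  6.80692314e-04
  1.14151855e+00 -1.82667668e+00]
```

View pics/over.png

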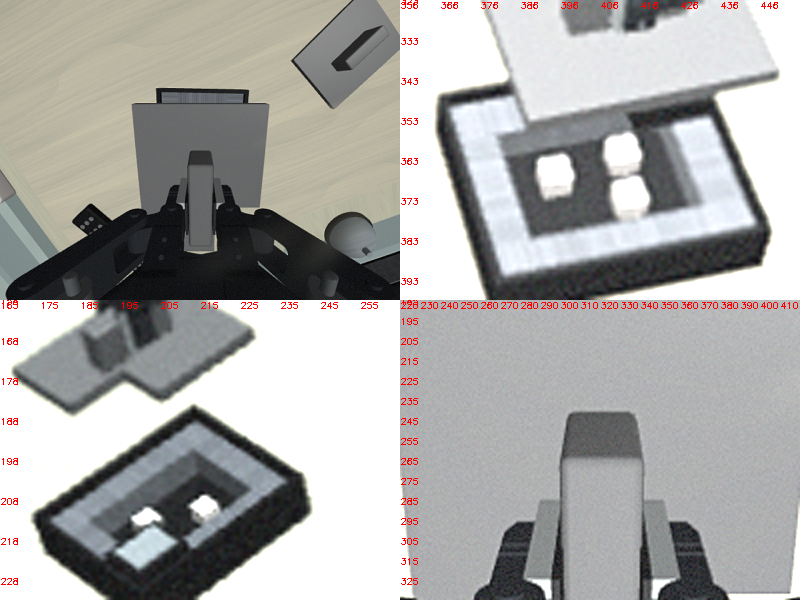

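The picture shows the cover held level over the box, with its notch facing the block side: the block is at scene (200,218) and the notch at (196,178). The box is now clear in the scene view, so I'll refine its pose by fitting its silhouette in the scene view and in the first side picture.

```bash
cat > box.py <<'E'
from h import *
from plant import optics
from scipy.optimize import minimize
S=optics.read_camera("side");C=optics.read_camera("scene");F=8
def hullmask(c,p,x,y,w,h):
    m=np.zeros((h*F,w*F),np.uint8)
    for M,zs in (([(75,60),(-75,60),(-75,-60),(75,-60)],(0,.038)),([(26,19),(70,19),(70,55),(26,55)],(.02,.046))):
        q=np.vstack([proj(c,place(p,M,z)) for z in zs])
        cv2.fillConvexPoly(m,cv2.convexHull(((q-[x,y]+.5)*F).round().astype(np.int32)),1)
    return m
def mask(im,x,y,w,h):
    g=cv2.resize(cv2.cvtColor(im[y:y+h,x:x+w],6),None,fx=F,fy=F,interpolation=1)
    m=(g<120).astype(np.uint8)
    cs,_=cv2.findContours(m,0,1);k=max(cs,key=cv2.contourArea);o=np.zeros_like(m);cv2.drawContours(o,[k],-1,1,-1);return o
V=[(C,C["color"],(166,182,84,65)),(S,cv2.imread("pics/side0.png"),(356,328,104,80))]
T=[mask(im,*r) for _,im,r in V]
def cost(q,use=(0,1)):
    p=[q[0]/1e3,q[1]/1e3,np.radians(q[2])]
    return sum(cv2.countNonZero(cv2.absdiff(hullmask(V[i][0],p,*V[i][2]),T[i])) for i in use)/F/F
for u in ((0,),(1,),(0,1)):
    r=minimize(cost,[501,-247,-22.3],args=(u,),method="Nelder-Mead",options=dict(initial_simplex=[[501,-247,-22.3],[506,-247,-22.3],[501,-242,-22.3],[501,-247,-19]]))
    print(u,r.x.round(2),r.fun,[cv2.countNonZero(T[i])/64 for i in u])
E
python3 box.py
```

```text
(0,) [ 501.13 -248.84  -23.45] 24.46875 [2242.265625]
(1,) [ 501.6  -245.81  -23.35] 97.9375 [4094.296875]
(0, 1) [ 501.96 -247.09  -23.2 ] 175.796875 [2242.265625, 4094.296875]
```

```bash
python3 -m creep '[{"x":-4.5,"y":0,"z":5,"rx":0,"ry":0,"rz":1,"grip":0},{"x":0,"y":0,"z":15,"rx":0,"ry":0,"rz":0,"grip":0},{"x":0,"y":0,"z":20,"rx":0,"ry":0,"rz":0,"grip":0},{"x":0,"y":0,"z":20,"rx":0,"ry":0,"rz":0,"grip":0},{"x":0,"y":0,"z":15,"rx":0,"ry":0,"rz":0,"grip":0},{"x":0,"y":0,"z":10,"rx":0,"ry":0,"rz":0,"grip":0},{"x":0,"y":0,"z":10,"rx":0,"ry":0,"rz":0,"grip":0},{"x":0,"y":0,"z":5,"rx":0,"ry":0,"rz":0,"grip":0},{"x":0,"y":0,"z":0,"rx":0,"ry":0,"rz":0,"grip":0},{"x":0,"y":0,"z":0,"rx":0,"ry":0,"rz":0,"grip":0}]'
cat > look.py <<'E'
import sys
from plant import ctrl,optics
from h import *
from scipy.spatial.transform import Rotation as Ro
W=optics.read_camera("wrist");S=optics.read_camera("side");C=optics.read_camera("scene")
def crop(im,cx,cy,f):
    w,h=400//f,300//f;x,y=int(cx-w//2),int(cy-h//2)
    o=cv2.convertScaleAbs(cv2.resize(im[y:y+h,x:x+w],(w*f,h*f),interpolation=2),alpha=1.5,beta=20)
    for k in range(0,w,10): cv2.putText(o,str(x+k),(k*f,8),0,.3,(0,0,255),1)
    for k in range(0,h,10): cv2.putText(o,str(y+k),(0,k*f+4),0,.3,(0,0,255),1)
    return o
cv2.imwrite(sys.argv[1],np.vstack([np.hstack([crop(W["color"],320,200,1),crop(S["color"],406,360,4)]),np.hstack([crop(C["color"],210,205,4),crop(W["color"],320,200,2)])]))
s=ctrl.get_state();M=Ro.from_quat(s["tcp_rot"]).as_matrix();print(s["time"],s["eef_pos"],np.degrees(np.arctan2(M[1,1],M[0,1])))
y=np.degrees(np.arctan2(M[1,1],M[0,1]))
p=[*s["eef_pos"][:2],np.radians(y-90)];z=s["eef_pos"][2]-.0155+.01
for n,c in (("side",S),("scene",C)): print(n,"cover top predicted",proj(c,place(p,COV,z)).round(1).tolist())
E
python3 look.py pics/low.png
```

```text
time: 9.97
eef_pos: [0.5021, -0.248, 0.0757]
tcp_rot: [0.2, 0.98, -0.0, 0.0]
contact_force: [0.5, -0.9, -0.5]
opening: 0.173
finger_force: 60.4
10.1167 [ 0.50238938 -0.24837263  0.07644439] 66.89884383049078
side cover top predicted [[445.1, 368.1], [434.7, 344.2], [415.1, 348.0], [409.6, 334.3], [373.0, 341.1], [386.0, 379.9]]
scene cover top predicted [[175.3, 202.7], [189.0, 212.4], [201.6, 203.6], [210.1, 209.4], [232.6, 193.4], [210.2, 179.1]]
```

View pics/low.png

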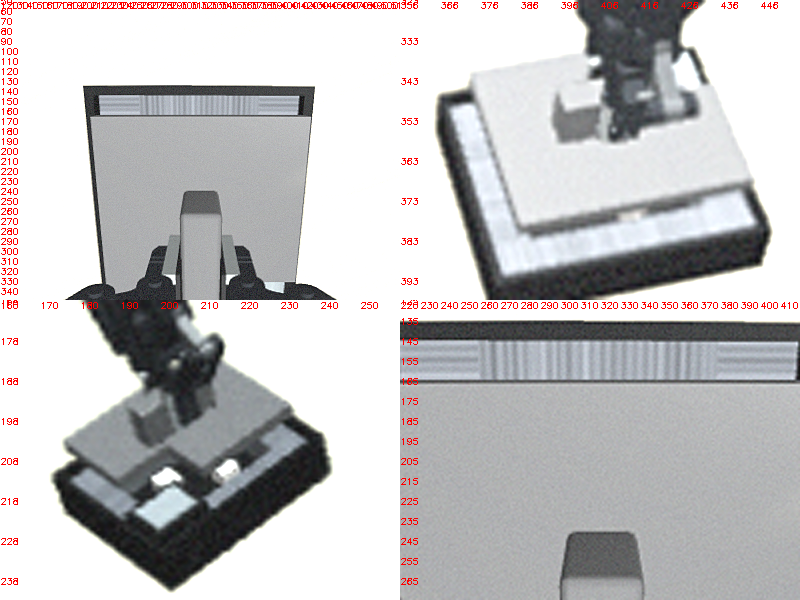

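The wrist view shows the box rim's far corners at about (204,137) and (434,137), and the cover edge from (211,167) to (429,167). Both are centred on column 320, so the y alignment and the turn are good. Next I'll check x with a wrist fit.

Run:
```python
from h import *
from plant import optics,ctrl
w=optics.read_camera("wrist")
g=cv2.cvtColor(w["color"],6).astype(float)
for x in (260,320,380): print(x,[int(v) for v in g[130:172,x-3:x+4].mean(1)])
s=ctrl.get_state();print(s["eef_pos"])
p=[*s["eef_pos"][:2],np.radians(-23.1)]
print("cover pred top/bottom",proj(w,place(p,[(-63,-48),(-63,48)],s["eef_pos"][2]-.0055)),proj(w,place(p,[(-63,-48),(-63,48)],s["eef_pos"][2]-.0155)))
O=[(-75,-60),(-75,60)];L=[(-70,-55),(-70,55)]
a,r=fit([(w,O,.038,[(204,136.5),(434,136.5)]),(w,L,.028,[(219,145.5),(424.5,145.5)])],(.5,-.247))
print(a,np.degrees(a[2]),r.round(1).tolist())
```

```text
260 [178, 181, 186, 202, 80, 22, 21, 29, 29, 26, 28, 27, 23, 16, 93, 111, 103, 97, 99, 99, 104, 104, 100, 93, 94, 101, 102, 100, 99, 100, 107, 110, 108, 106, 97, 37, 70, 112, 107, 106, 107, 106]
320 [182, 183, 187, 203, 55, 21, 29, 28, 30, 30, 30, 30, 26, 29, 74, 109, 105, 103, 101, 103, 103, 102, 103, 103, 102, 104, 104, 103, 103, 103, 101, 104, 103, 106, 97, 40, 77, 114, 109, 107, 108, 108]
380 [183, 182, 184, 197, 118, 35, 31, 34, 34, 34, 32, 32, 32, 28, 47, 123, 111, 102, 98, 102, 106, 110, 103, 96, 93, 100, 108, 106, 103, 101, 108, 118, 115, 112, 100, 39, 73, 118, 113, 111, 111, 111]
[ 0.50229484 -0.24838327  0.07640905]
cover pred top/bottom [[210.59284902 165.11845824]
 [433.02404929 165.61585393]] [[217.40119883 163.32635541]
 [426.0761519  163.79207519]]
[ 0.501851   -0.24910693  5.88210775] 337.01994889381643 [[-0.5, -0.2], [2.0, -0.2], [0.5, 0.2], [-4.4, 0.2]]
```

The box x comes out within about 1 mm of the TCP, against 7 mm of play. I'll shift 1 mm and lower.

```bash
python3 -m creep '[{"x":1,"y":0,"z":4,"rx":0,"ry":0,"rz":0,"grip":0},{"x":0,"y":0,"z":4,"rx":0,"ry":0,"rz":0,"grip":0},{"x":0,"y":0,"z":4,"rx":0,"ry":0,"rz":0,"grip":0},{"x":0,"y":0,"z":4,"rx":0,"ry":0,"rz":0,"grip":0},{"x":0,"y":0,"z":4,"rx":0,"ry":0,"rz":0,"grip":0},{"x":0,"y":0,"z":3,"rx":0,"ry":0,"rz":0,"grip":0},{"x":0,"y":0,"z":3,"rx":0,"ry":0,"rz":0,"grip":0},{"x":0,"y":0,"z":2,"rx":0,"ry":0,"rz":0,"grip":0},{"x":0,"y":0,"z":1,"rx":0,"ry":0,"rz":0,"grip":0},{"x":0,"y":0,"z":1,"rx":0,"ry":0,"rz":0,"grip":0}]'
python3 -m creep '[{"x":0,"y":0,"z":0.5,"rx":0,"ry":0,"rz":0,"grip":0},{"x":0,"y":0,"z":0.5,"rx":0,"ry":0,"rz":0,"grip":0},{"x":0,"y":0,"z":0,"rx":0,"ry":0,"rz":0,"grip":0},{"x":0,"y":0,"z":0,"rx":0,"ry":0,"rz":0,"grip":0},{"x":0,"y":0,"z":0,"rx":0,"ry":0,"rz":0,"grip":0},{"x":0,"y":0,"z":0,"rx":0,"ry":0,"rz":0,"grip":0},{"x":0,"y":0,"z":0,"rx":0,"ry":0,"rz":0,"grip":0},{"x":0,"y":0,"z":0,"rx":0,"ry":0,"rz":0,"grip":0},{"x":0,"y":0,"z":0,"rx":0,"ry":0,"rz":0,"grip":0},{"x":0,"y":0,"z":0,"rx":0,"ry":0,"rz":0,"grip":0}]'
```

```text
time: 11.0
eef_pos: [0.5008, -0.2475, 0.0452]
tcp_rot: [0.2, 0.98, 0.0, 0.0]
contact_force: [-0.3, -0.9, -1.1]
opening: 0.177
finger_force: 60.4
time: 11.83
eef_pos: [0.5008, -0.2475, 0.0443]
tcp_rot: [0.2, 0.98, -0.0, 0.0]
contact_force: [-0.9, 0.5, -0.6]
opening: 0.176
finger_force: 60.4
```

```bash
python3 -m creep '[{"x":0,"y":0,"z":0.3,"rx":0,"ry":0,"rz":0,"grip":0},{"x":0,"y":0,"z":0.3,"rx":0,"ry":0,"rz":0,"grip":0},{"x":0,"y":0,"z":0.3,"rx":0,"ry":0,"rz":0,"grip":0},{"x":0,"y":0,"z":0.3,"rx":0,"ry":0,"rz":0,"grip":0},{"x":0,"y":0,"z":0,"rx":0,"ry":0,"rz":0,"grip":0},{"x":0,"y":0,"z":0,"rx":0,"ry":0,"rz":0,"grip":0},{"x":0,"y":0,"z":0,"rx":0,"ry":0,"rz":0,"grip":0},{"x":0,"y":0,"z":0,"rx":0,"ry":0,"rz":0,"grip":0},{"x":0,"y":0,"z":0,"rx":0,"ry":0,"rz":0,"grip":0},{"x":0,"y":0,"z":0,"rx":0,"ry":0,"rz":0,"grip":0}]'; python3 look.py pics/home.png
```

```text
time: 12.67
eef_pos: [0.5008, -0.2475, 0.0435]
tcp_rot: [0.2, 0.98, -0.0, 0.0]
contact_force: [-2.6, 1.4, 4.6]
opening: 0.178
finger_force: 61.0
12.8167 [ 0.50081869 -0.24753039  0.04345687] 66.90237757522517
side cover top predicted [[441.8, 376.7], [431.7, 353.0], [412.4, 356.8], [407.1, 343.2], [371.3, 350.0], [383.9, 388.5]]
scene cover top predicted [[178.8, 210.9], [192.3, 220.6], [204.6, 211.8], [213.0, 217.6], [235.0, 201.6], [212.9, 187.4]]
```

View pics/home.png

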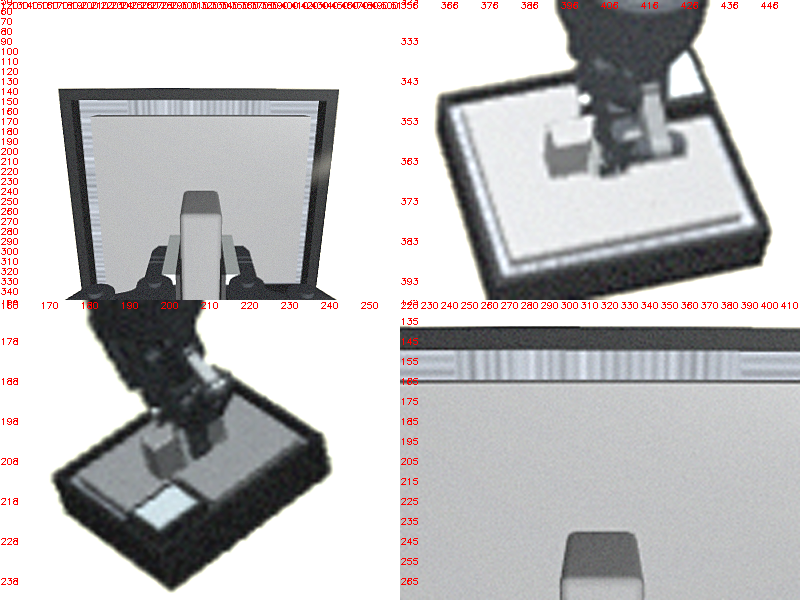

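The cover lies inside the rim with an even margin. Its notch goes round the block (scene (200,217)), contact is 4.6 N, and the height is as expected. I'll let go and rise.

```bash
python3 -m creep '[{"x":0,"y":0,"z":0,"rx":0,"ry":0,"rz":0,"grip":0.3},{"x":0,"y":0,"z":0,"rx":0,"ry":0,"rz":0,"grip":0.4},{"x":0,"y":0,"z":0,"rx":0,"ry":0,"rz":0,"grip":0.5},{"x":0,"y":0,"z":0,"rx":0,"ry":0,"rz":0,"grip":0.6},{"x":0,"y":0,"z":0,"rx":0,"ry":0,"rz":0,"grip":0.6},{"x":0,"y":0,"z":0,"rx":0,"ry":0,"rz":0,"grip":0.6},{"x":0,"y":0,"z":-2,"rx":0,"ry":0,"rz":0,"grip":0.6},{"x":0,"y":0,"z":-4,"rx":0,"ry":0,"rz":0,"grip":0.6},{"x":0,"y":0,"z":-8,"rx":0,"ry":0,"rz":0,"grip":0.6},{"x":0,"y":0,"z":-15,"rx":0,"ry":0,"rz":0,"grip":0.6}]'
python3 -m creep '[{"x":0,"y":0,"z":-20,"rx":0,"ry":0,"rz":0,"grip":0.6},{"x":0,"y":0,"z":-20,"rx":0,"ry":0,"rz":0,"grip":0.6},{"x":0,"y":0,"z":-20,"rx":0,"ry":0,"rz":0,"grip":0.6},{"x":0,"y":0,"z":-20,"rx":0,"ry":0,"rz":0,"grip":0.6},{"x":0,"y":0,"z":-20,"rx":0,"ry":0,"rz":0,"grip":0.6},{"x":0,"y":0,"z":-15,"rx":0,"ry":0,"rz":0,"grip":0.6},{"x":0,"y":0,"z":-10,"rx":0,"ry":0,"rz":0,"grip":0.6},{"x":0,"y":0,"z":0,"rx":0,"ry":0,"rz":0,"grip":0.6},{"x":0,"y":0,"z":0,"rx":0,"ry":0,"rz":0,"grip":0.6},{"x":0,"y":0,"z":0,"rx":0,"ry":0,"rz":0,"grip":0.6}]'; python3 look.py pics/end.png
```

```text
time: 13.65
eef_pos: [0.4998, -0.2468, 0.0714]
tcp_rot: [0.2, 0.98, 0.001, -0.001]
contact_force: [0.2, -0.5, -0.6]
opening: 0.6
finger_force: 0.0
time: 14.48
eef_pos: [0.5002, -0.2471, 0.196]
tcp_rot: [0.2, 0.98, 0.0, -0.001]
contact_force: [0.2, 0.1, -0.0]
opening: 0.601
finger_force: 0.0
14.6333 [ 0.50011757 -0.24705276  0.1955965 ] 66.89811227177199
side cover top predicted [[454.0, 333.7], [442.3, 309.1], [421.0, 313.0], [414.8, 299.0], [375.2, 306.0], [389.5, 346.0]]
scene cover top predicted [[164.7, 168.8], [179.1, 178.3], [192.7, 169.5], [201.7, 175.2], [226.1, 159.2], [202.5, 145.2]]
```

View pics/end.png

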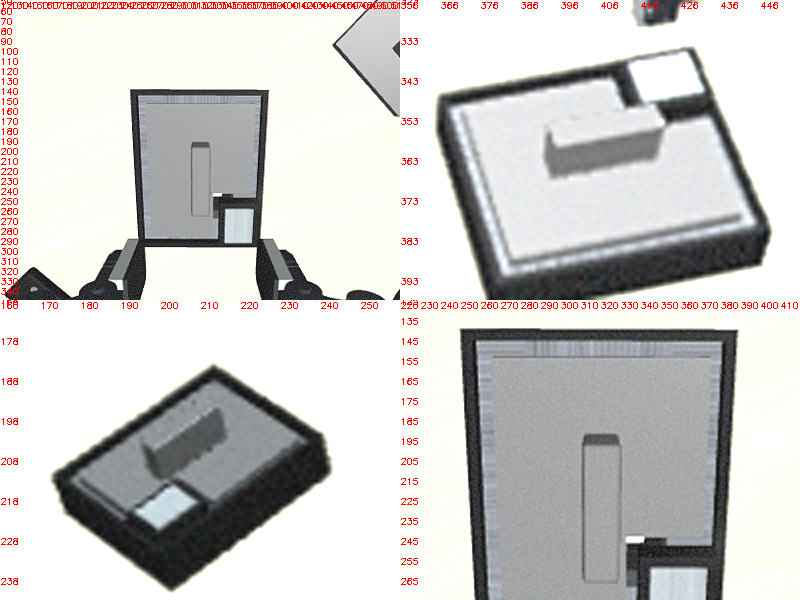

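The picture shows the cover lying flat and flush inside the rim, with its notch round the block at side (423,342). The spare is untouched and the gripper is clear, so I'll hand in.

```bash
python3 -c "
from plant import sign_off
print(sign_off())"
```

```text
the job is handed in; nothing more can be done
None
```

The dice box is closed with its own cut-corner cover, lying flat and flush with the notch round the block; the spare was left where it was, the carry kept well clear of the tumbler, and the job was handed in at about 14.6 s.

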